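# Fit the vial head to the leaning mixer drive

### The job

Take the vial head (the disc with four cups and a black grip bar) off its parking stand and fit it to the leaning mixer drive: put its square shank into the collar, press lightly and turn it little by little until the square drops into the sunken socket, which may be stopped at any angle, and the disc sits flush on the collar. Let go of it there, never press hard, and leave the vials, tape roll, timer, bung and dropper bottle where they stand.

Things in the scene. Friction and masses are not known exactly. Their poses are not given: they have to be found in the camera images.
- grip (a point): Centre of the vial head's black grip bar, where to grasp it: 44 mm long (x), 16 mm thick (y, the way to grip), 30 mm high (z, pointing up from shank to bar). 49 mm above the disc's underside; bar's top 15 mm higher. Cups stand beside the stem below: keep fingertips over 24 mm above the disc's underside.
- seat (a point): Centre of the head's disc underside, 49 mm below grip, same axes. From here down (-z) run a square shank 18 mm wide (sides parallel to x and y) and 22 mm long, then a round nose 17.6 mm across and 12 mm long, its last 3 mm tapered to 12 mm.
- head: The loose vial head, 0.11 to 0.21 kg, hanging upright in its stand: an aluminium disc 92 mm across, 8 mm thick, with four white cups (26 mm across, 15 mm high, 32 mm from the axis, diagonal to the bar) and the bar on a stem above, square steel shank below. Origin at seat.
- collar (a point): Centre of the upper face of the drive's round steel collar, 80 mm across, 108 mm above the worktop: the mouth of a round bore 28 mm across and 10 mm deep. z is the drive's axis, pointing out of the bore, 27 degrees from vertical, leaning to the robot's side; y is level; x points up the slope.
- socket (a point): Centre of the mouth of the square socket in the spindle, on the axis at the bottom of the bore, 10 mm below collar (same axes, which do not follow the spindle). 19.4 mm wide, 26 mm deep. The spindle's angle about z is unknown and differs each time; it is stiff (0.3 N m) and stays put under light rubbing.
- drive: The mixer drive, fixed: grey foot 140 x 104 x 23 mm, white casing 80 mm across leaning to its -x. Origin under the casing. The head's nose enters the socket at any angle; then the shank's corners rest on the spindle, disc 12 mm off the collar. With the square within about 4 degrees it drops 12 mm, disc on collar. A quarter turn holds one such angle.
- stand_top (a point): Centre of the top of the fixed parking stand: grey tube 64 mm across, 36 mm high, 40 mm bore, in which the head's shank hangs with the disc on the rim; lift the head straight up.
- vial_a: Bystander: small capped sample vial standing upright; origin at its underside. To be left alone.
- vial_b: Bystander: second such vial; origin at its underside. To be left alone.
- tape: Bystander: roll of label tape lying flat; origin at its underside. To be left alone.
- timer_a: Bystander: lab timer lying flat; origin at its underside. To be left alone.
- bung_a: Bystander: pale rubber bung; origin at its underside. To be left alone.
- dropper_a: Bystander: dropper bottle standing; origin at its underside. To be left alone.
Things that resemble listed ones, but are neither listed nor needed, are in the scene too. Leave any red look-alike of the head alone.

How it is judged:
On the way, in this order (a step that is already met when the one before it is completed fails the run):
1. the head is lifted clear of the stand (height (world z) of seat above 0.07 m and distance between seat and collar above 0.03 m), for 0.1 s.
2. the head's nose is in the drive's bore, with the head in line with the drive axis (distance between seat and collar below 0.02 m and angle between the z axis of seat and the z axis of collar, either way round below 0.17 rad), for 0.1 s.
At the end, for the whole second after the job is handed in: The head's square is home in the socket: the disc's underside is within 3 mm of the collar's face and within 4 mm of its centre, its axis within 4 degrees of the drive's, at rest and released (z of seat in the frame of collar below 0.003 m and distance between seat and collar below 0.004 m and angle between the z axis of seat and the z axis of collar, either way round below 0.07 rad and linear speed of head below 0.02 m/s and contact force between the fingers and head below 0.1 N); the robot touches nothing.
It fails at once if the head is pressed on the drive with more than 100 N (contact force between head and drive above 100 N).
It fails at once if a bystander is pushed away (over 30 mm) (distance of any of vial_a, vial_b, tape, timer_a, bung_a, dropper_a from where it was at the start of the episode above 0.03 m).
It also fails if it takes over 61 s, if anything falls off the work surface, if the arm or the gripper's body presses on something with over 40 N, if the wrist force passes 120 N, or if a joint passes its speed limit or range.

### The arm

A 6-joint arm with a two-finger parallel gripper is mounted at the origin on a cart in front of the work surface, level with it; the furniture and walls round the work are solid. World frame = base frame: x ahead of the robot, y to its left, z up, the work surface at z = 0. Lengths are in m, angles in rad, forces in N, time in s.
With the tool pointing down it reaches from about 0.275 to 0.85 m from the base axis. Payload 19 kg.
Tool frame: the origin (TCP) lies midway between the tips of the shut fingers; the grasp point (between the pads) lies 19 mm behind it; z points along the fingers, y is the direction in which the jaws open and shut (so a half turn about z gives the same grasp; the last joint's range is limited). The gripper opens to 85 mm and grips with 20 to 120 N. Pads are 22 mm wide; open, the fingers measure 114 mm over their backs; the gripper's body (76 mm by 85 mm) begins 54 mm behind the grasp point. The pads swing forward as they close: fully open they stand 13 mm farther back than shut.
Start: joints at [1.135, 0.15, 1.437, -0, 1.554, -0.134], TCP at [0.171, 0.549, 0.231] pointing down, gripper open.
Joint ranges: [-2.8, 2.8], [-0.68, 2.1], [0.12, 2.68], [-1.39, 4.53], [0.16, 2.79], [-2.81, 2.81]. Speed limits (rad/s): [1.89, 1.89, 2.22, 3.01, 3.01, 3.01].

### API

Orientations are given as a rotation vector (axis times angle).
In Python, from bench import arm gives the robot as it stands. The module is installed in compiled form; this text tells all that it offers. Calls block until the motion is done:
- arm.move_ptp(position, orientation): joint-space move of the TCP to a pose.
- arm.movel(position, frame=None, rate=0.15, f_stop=None): straight line of the TCP; frame=None keeps the orientation; rate is the mean speed in m/s. With f_stop (N) it stops when the force on the tool has changed by that much, and returns True; else False.
- arm.move_joints(angles): joint-space move.
- arm.move_gripper(opening, strength=None): finger opening in m; strength is the grip in N (None keeps the last); returns when the fingers have stopped.
- arm.hold(seconds).
- arm.ik(position, orientation): joint angles nearest the present ones, or None.
- arm.state(): the state.
- arm.snapshot(name): name is "scene" or "top" or "wrist"; returns a dict with "pixels" (384x512x3 uint8, red, green, blue), "mtx" (3x3 intrinsics, pixels), "distortion" ([k1, k2, p1, p2, k3] as OpenCV has them; the pictures are not rectified), "T" (4x4, takes a point from camera to world coordinates). Camera axes: x right, y down, z forward; pixel columns grow to the right and rows downward; lengths in m; the calibration is good to about 2 mm. A picture is of the moment at which its call begins. There is no depth.
A pose or a line that the arm cannot do raises arm.MotionError and nothing moves.
- arm.sign_off(): hands the job in, once; it reports no verdict.
The state is a dict: "time": time; "joints": joint angles; "dq": joint speeds; "joint_torque": joint torques, N m; "ee_pos": TCP position; "eef_rot": TCP orientation; "contact_force": force on the tool from outside, world axes, zero at the start; "wrist_torque": the same for the moment, N m; "gripper_width": finger opening in m.
Only numpy, scipy, OpenCV 4.12 (cv2) and the standard library are available. Lean on these libraries where they do the work, as an engineer would, in place of code of your own. Each camera call takes 0.05 s, during which the arm holds its last target.

## Working session

There is one attempt and no reset: what is moved stays moved. The work goes in short steps, each a Python script; the robot and the scene stay as the last script left them, time stands still between calls to the robot, and variables do not carry over. Pictures are saved under pics/ and viewed, and the job is handed in when it is done.

```bash
mkdir -p pics; cat > h.py <<'E'
import numpy as np, cv2
from bench import arm
def snap(n,f):
    s=arm.snapshot(n); cv2.imwrite(f'pics/{f}.png',s['pixels'][:,:,::-1]); np.savez(f'pics/{f}.npz',m=s['mtx'],d=np.array(s['distortion']),T=s['T'],p=s['pixels']); return s
def ray(f,uv):
    z=np.load(f'pics/{f}.npz'); q=cv2.undistortPoints(np.array([[uv]],float),z['m'],z['d'])[0,0]
    T=z['T']; return T[:3,3],T[:3,:3]@np.array([q[0],q[1],1])
def onz(f,uv,h):
    o,d=ray(f,uv); return o+d*(h-o[2])/d[2]
def proj(f,P):
    z=np.load(f'pics/{f}.npz');T=np.linalg.inv(z['T'])
    r=cv2.Rodrigues(T[:3,:3])[0]; return cv2.projectPoints(np.atleast_2d(P).astype(float),r,T[:3,3],z['m'],z['d'])[0][:,0]
E
python3 - <<'E'
from h import *
for n in ('scene','top','wrist'):
    s=snap(n,n+'0'); print(n,s['T'].round(3).tolist(),s['mtx'].round(1).tolist())
print(arm.state())
E
```

```text
scene [[0.415, -0.645, 0.642, -0.008], [-0.91, -0.286, 0.3, -0.224], [-0.01, -0.708, -0.706, 0.75], [0.0, 0.0, 0.0, 1.0]] [[384.5, 0.0, 249.9], [0.0, 384.5, 188.3], [0.0, 0.0, 1.0]]
top [[-0.012, -0.986, 0.167, 0.389], [-1.0, 0.015, 0.019, 0.048], [-0.021, -0.166, -0.986, 1.151], [0.0, 0.0, 0.0, 1.0]] [[387.1, 0.0, 256.7], [0.0, 387.1, 187.3], [0.0, 0.0, 1.0]]
wrist [[0.297, 0.922, 0.249, 0.108], [0.955, -0.287, -0.079, 0.568], [-0.001, 0.261, -0.965, 0.373], [0.0, 0.0, 0.0, 1.0]] [[301.2, 0.0, 252.1], [0.0, 301.2, 191.4], [0.0, 0.0, 1.0]]
{'time': 0.15, 'joints': array([ 1.13500770e+00,  1.50843083e-01,  1.43784141e+00,  2.71741849e-06,
        1.55379215e+00, -1.33992283e-01]), 'dq': array([ 0.00089471, -0.0019719 , -0.00108847,  0.00107387,  0.00059873,
       -0.00023388]), 'joint_torque': array([ 2.83937952e-03, -7.13383412e+01, -5.71039867e+01, -1.22588895e-04,
        7.09860717e-03, -4.46960212e-05]), 'ee_pos': array([0.17084791, 0.54884371, 0.23085126]), 'eef_rot': array([-4.72225848e-01, -3.10564454e+00,  1.33129757e-03]), 'contact_force': array([ 0.84624916,  0.36680958, -0.16280895]), 'wrist_torque': array([-0.01770788,  0.02402474,  0.03382661]), 'gripper_width': 0.08541376910108743}
```

View pics/scene0.png

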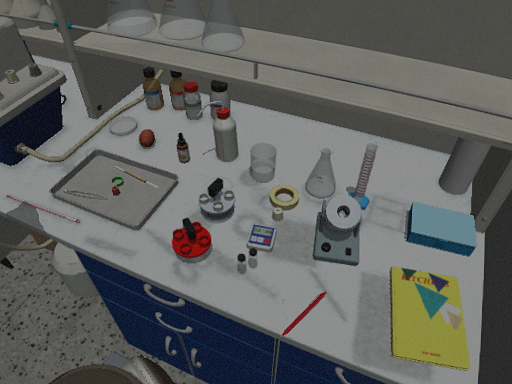

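View pics/top0.png

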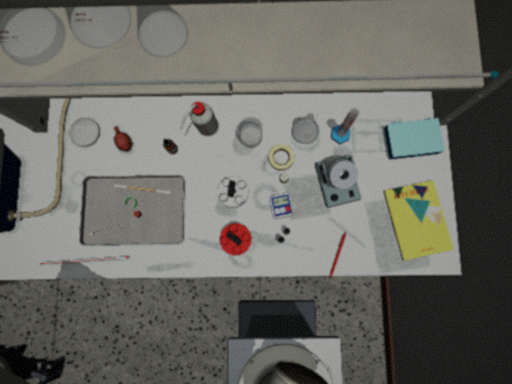

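View pics/wrist0.png

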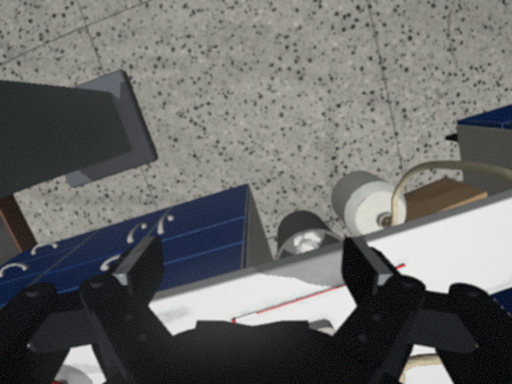

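Candidates: the aluminium head at scene (216,198) / top (233,190), and its red look-alike at scene (191,240) / top (235,238). By the description I choose the aluminium one. Next I'll crop it.

```bash
python3 - <<'E'
from h import *
a=cv2.imread('pics/top0.png')[160:270,190:400]; b=cv2.imread('pics/scene0.png')[165:275,170:380]
cv2.imwrite('pics/c0.png',np.vstack([cv2.resize(x,None,fx=3.5,fy=2.7,interpolation=2) for x in (a,b)]))
print(onz('top0',(233,189),.1),onz('top0',(235,238),.1),onz('top0',(344,173),.108),onz('scene0',(344,217),.108))
for n,f in(('timer',(281,205)),('bung',(284,179)),('tape',(281,156)),('va',(280,239)),('vb',(286,230)),('shelf?',(232,92))): print(n,onz('top0',f,.02))
E
```

```text
[0.56278166 0.13384744 0.1       ] [0.42868855 0.12867876 0.1       ] [ 0.60111679 -0.17116718  0.108     ] [ 0.57839062 -0.17828694  0.108     ]
timer [ 0.52618169 -0.00076984  0.02      ]
bung [ 0.60377121 -0.01141731  0.02      ]
tape [ 0.67416345 -0.00409089  0.02      ]
va [0.42717844 0.00435208 0.02      ]
vb [ 0.45288428 -0.01363489  0.02      ]
shelf? [0.88049852 0.14290341 0.02      ]
```

View pics/c0.png

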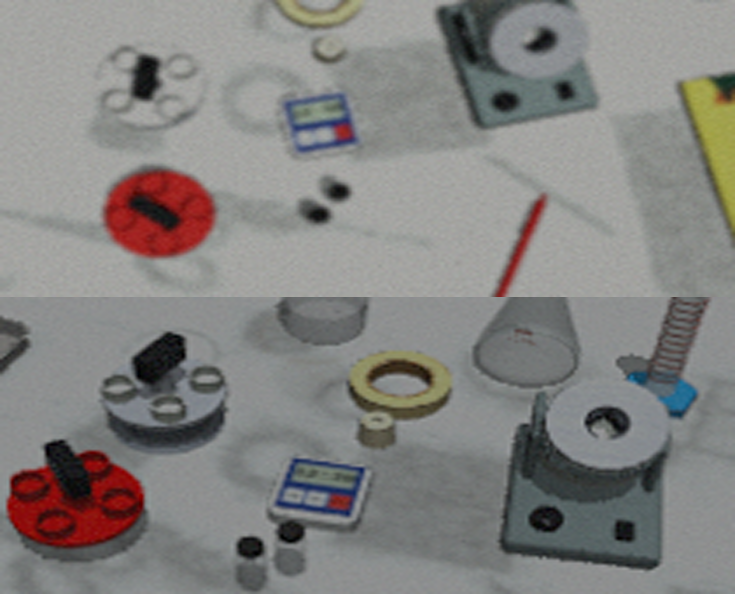

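The crop confirms it: aluminium disc, four pale cups and a black bar, and the other one is red. Now close wrist views of the head and then of the drive mouth.

```bash
cat >> h.py <<'E'
from scipy.spatial.transform import Rotation as R
def rv(z,y):
    z=np.array(z,float);z/=np.linalg.norm(z);y=np.array(y,float);y-=z*(y@z);y/=np.linalg.norm(y)
    return R.from_matrix(np.column_stack([np.cross(y,z),y,z])).as_rotvec()
E
python3 - <<'E'
from h import *
s=arm.state(); print(R.from_rotvec(s['eef_rot']).as_matrix().round(2).tolist())
for sg in (1,-1):
  for ang in (0,):
    r=rv([0,0,-1],[0,sg,0]); print(sg,arm.ik([.53,.133,.28],r))
    th=np.radians(27)
    zt=np.array([np.sin(th),0,-np.cos(th)]); 
    for a in np.radians(range(-90,91,30)):
      y=R.from_rotvec(zt*a).apply([0,sg,0]); c=np.array([.58,-.175,.108])
      print(sg,round(a,2),arm.ik(c-zt*.05,rv(zt,y)), arm.ik(c-zt*.15,rv(zt,y)) is not None)
E
```

```text
[[-0.95, 0.3, -0.0], [0.3, 0.95, -0.0], [0.0, -0.0, -1.0]]
1 [ 1.04851596e-01  7.89662962e-02  1.41948770e+00 -4.44089210e-16
  1.64313866e+00 -1.46594473e+00]
1 -1.57 [-0.57546178 -0.05033193  1.88364035  0.31368299  0.92848738  2.42557455] True
1 -1.05 None False
1 -0.52 [-0.57546178 -0.05033193  1.88364035  0.31368299  0.92848738 -2.81041321] True
1 0.0 [-0.57546178 -0.05033193  1.88364035  0.31368299  0.92848738 -2.28681443] True
1 0.52 [-0.57546178 -0.05033193  1.88364035  0.31368299  0.92848738 -1.76321566] True
1 1.05 [-0.57546178 -0.05033193  1.88364035  0.31368299  0.92848738 -1.23961688] True
1 1.57 [-0.57546178 -0.05033193  1.88364035  0.31368299  0.92848738 -0.71601811] True
-1 [ 1.04851596e-01  7.89662962e-02  1.41948770e+00 -4.44089210e-16
  1.64313866e+00  1.67564792e+00]
-1 -1.57 [-0.57546178 -0.05033193  1.88364035  0.31368299  0.92848738 -0.71601811] True
-1 -1.05 [-0.57546178 -0.05033193  1.88364035  0.31368299  0.92848738 -0.19241933] True
-1 -0.52 [-0.57546178 -0.05033193  1.88364035  0.31368299  0.92848738  0.33117944] True
-1 0.0 [-0.57546178 -0.05033193  1.88364035  0.31368299  0.92848738  0.85477822] True
-1 0.52 [-0.57546178 -0.05033193  1.88364035  0.31368299  0.92848738  1.37837699] True
-1 1.05 [-0.57546178 -0.05033193  1.88364035  0.31368299  0.92848738  1.90197577] True
-1 1.57 [-0.57546178 -0.05033193  1.88364035  0.31368299  0.92848738  2.42557455] True
```

```bash
python3 - <<'E'
from h import *
def tri(a,ua,b,ub):
    o1,d1=ray(a,ua);o2,d2=ray(b,ub);t=np.linalg.lstsq(np.column_stack([d1,-d2]),o2-o1,rcond=None)[0]
    p,q=o1+t[0]*d1,o2+t[1]*d2; return (p+q)/2,np.linalg.norm(p-q)
print('shelf',tri('top0',(231,87),'scene0',(256,70)))
r=rv([0,0,-1],[0,-1,0])
arm.move_ptp([.58,.133,.30],r)
snap('wrist','wh'); 
th=np.radians(27);zt=np.array([np.sin(th),0,-np.cos(th)]);c=np.array([.585,-.175,.108])
arm.move_ptp(c-zt*.17,rv(zt,[0,-1,0]))
snap('wrist','wd'); print(arm.state()['time'],arm.state()['joints'])
cv2.imwrite('pics/w.png',np.hstack([cv2.imread('pics/wh.png'),cv2.imread('pics/wd.png')])[:,:,:][::1])
E
```

```text
shelf (array([0.77027539, 0.1203618 , 0.30354505]), np.float64(0.00248753420929447))
3.575 [-0.64140227 -0.21843406  1.80766937  0.29871551  1.18158429  0.86607863]
```

View pics/wh.png

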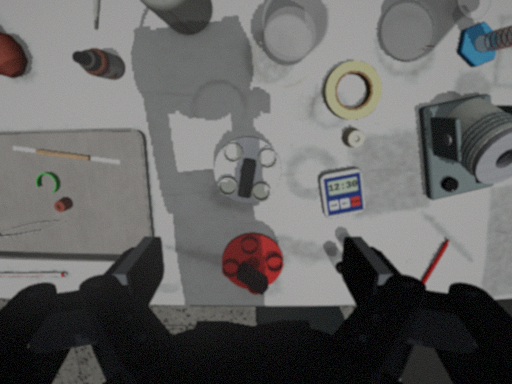

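View pics/wd.png

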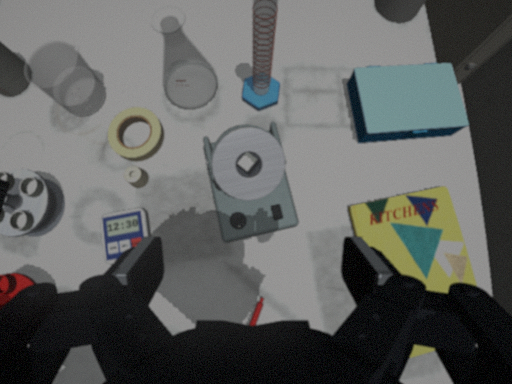

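```bash
python3 - <<'E'
from h import *
a=cv2.imread('pics/wh.png')[130:210,200:300]; b=cv2.imread('pics/wd.png')[110:250,190:310]
cv2.imwrite('pics/c1.png',np.hstack([cv2.resize(a,(400,320),interpolation=2),cv2.resize(b[:,:],(274*400//400,320),interpolation=2)])); cv2.imwrite('pics/c2.png',cv2.resize(b[15:95,5:105],(800,640),interpolation=2)[:600])
E
```

```text
(no output)
```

View pics/c1.png

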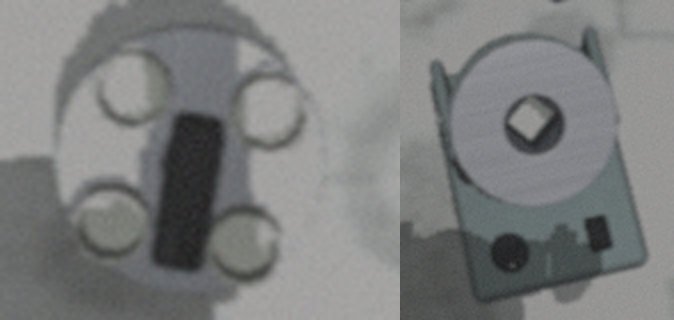

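View pics/c2.png

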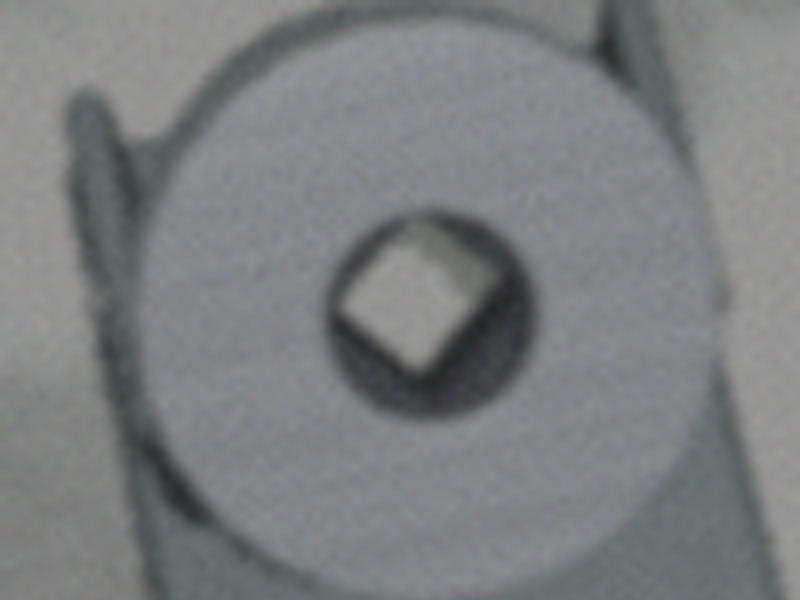

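```bash
cat > a.py <<'E'
from h import *
# head bar
im=cv2.imread('pics/wh.png'); g=cv2.cvtColor(im,cv2.COLOR_BGR2GRAY)
m=np.zeros_like(g); m[150:204,225:275]=(g[150:204,225:275]<62); n,l,st,ce=cv2.connectedComponentsWithStats(m)
i=1+np.argmax(st[1:,4]); c=cv2.findContours((l==i).astype('uint8'),0,1)[0][0]; rect=cv2.minAreaRect(c); print(st[i],ce[i],rect)
box=cv2.boxPoints(rect); W=np.array([onz('wh',p,.1) for p in box]); print(W.round(4)); print('bar top centre',W.mean(0))
e=[W[1]-W[0],W[2]-W[1]]; print([np.linalg.norm(x) for x in e],[np.degrees(np.arctan2(x[1],x[0])) for x in e])
# collar
im=cv2.imread('pics/wd.png'); hsv=cv2.cvtColor(im,cv2.COLOR_BGR2HSV); lab=cv2.cvtColor(im,cv2.COLOR_BGR2LAB)
g=cv2.cvtColor(im,cv2.COLOR_BGR2GRAY)
for p in((225,150),(248,160),(247,175),(230,210),(300,160),(217,170)): print(p,im[p[1],p[0]],hsv[p[1],p[0]])
E
python3 a.py
```

```text
[238 159  18  39 477] [246.58071279 177.71069182] ((246.53302001953125, 177.77993774414062), (13.251747131347656, 38.172943115234375), 8.530765533447266)
[[0.5484 0.1504 0.1   ]
 [0.5932 0.1434 0.1   ]
 [0.591  0.1285 0.1   ]
 [0.546  0.1349 0.1   ]]
bar top centre [0.56965627 0.13930865 0.1       ]
[np.float64(0.04535614349698075), np.float64(0.01514349508669846)] [np.float64(-8.833235024951406), np.float64(-98.53134706571971)]
(225, 150) [137 134 133] [113   7 137]
(248, 160) [150 150 152] [  0   3 152]
(247, 175) [70 67 64] [105  22  70]
(230, 210) [111 111  99] [ 90  28 111]
(300, 160) [148 149 150] [ 15   3 150]
(217, 170) [138 134 132] [110  11 138]
```

```bash
cat > b.py <<'E'
from h import *
print('cups axis',np.mean([onz('wh',p,.059) for p in((233.7,152),(267.2,157.5),(227.7,185),(260.7,190.7))],0))
p,q=onz('wd',(226,240.5),.023),onz('wd',(296,223.3),.023); d=q-p; print('foot front',p,q,np.linalg.norm(d),np.degrees(np.arctan2(d[1],d[0])))
p,q=onz('wd',(206,150),.023),onz('wd',(222.5,240),.0); 
c=onz('wd',(248.8,163.9),.108); print('collar',c, 'top', onz('top0',(344,173.5),.108))
E
python3 b.py
```

```text
cups axis [0.56923291 0.13896516 0.059     ]
foot front [ 0.52043347 -0.14152579  0.023     ] [ 0.54272724 -0.23265853  0.023     ] 0.09381998126737244 -76.25371952013298
collar [ 0.59730963 -0.1716713   0.108     ] top [ 0.59972143 -0.17109837  0.108     ]
```

```bash
cat >> h.py <<'E'
YAW=np.radians(13.75); TH=np.radians(27)
def drive(yaw=YAW):
    h=np.array([np.cos(yaw),np.sin(yaw),0]); u=np.array([0,0,1.])
    x=h*np.cos(TH)+u*np.sin(TH); z=-h*np.sin(TH)+u*np.cos(TH); return x,np.cross(z,x),z
E
python3 - <<'E'
from h import *
z0=np.load('pics/wrist0.npz')['T']; st=[-4.72225848e-01,-3.10564454,1.33129757e-03],[0.17084791,0.54884371,0.23085126]
Tt=np.eye(4);Tt[:3,:3]=R.from_rotvec(st[0]).as_matrix();Tt[:3,3]=st[1]
TC=np.linalg.inv(Tt)@z0; np.save('TC.npy',TC); print(TC.round(3))
x,y,z=drive(); C=np.array([.598,-.1715,.108])
Tc=np.eye(4); Tc[:3,:3]=np.column_stack([-y,-x,-z]); Tc[:3,3]=C+z*.21
print(np.linalg.det(Tc[:3,:3]))
T=Tc@np.linalg.inv(TC); p=T[:3,3]; r=R.from_matrix(T[:3,:3]).as_rotvec(); print(p,T[:3,2],arm.ik(p,r))
arm.move_ptp(p,r); snap('wrist','wd2'); print(arm.state()['time'],arm.state()['contact_force'])
b=cv2.imread('pics/wd2.png'); cv2.imwrite('pics/c3.png',cv2.resize(b[100:290,130:380],(789,600),interpolation=2))
E
```

```text
[[-0.    -0.965 -0.261  0.066]
 [ 1.    -0.    -0.001 -0.001]
 [ 0.001 -0.261  0.965 -0.142]
 [ 0.     0.     0.     1.   ]]
1.0
[ 0.55066763 -0.18389302  0.14607121] [ 0.65166061  0.15890803 -0.74167829] [-0.79103888 -0.06329956  2.01698589  0.7995988   0.93068147  0.12854717]
4.3833 [0.32468579 0.34961206 0.57032479]
```

View pics/c3.png

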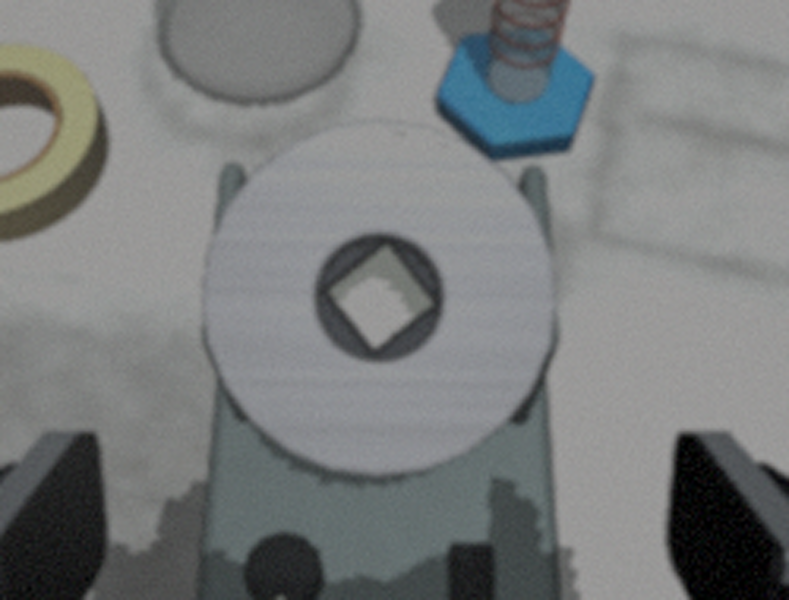

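The mouth view is clean. Bore centre is at full-image (250,194) and the socket's corners in the crop are (326,292), (388,243), (438,302) and (376,352), so its sides run at about 50° in the image. Next I'll compute the poses and grasp.

```bash
python3 - <<'E'
from h import *
bore=(379/3.156+130,297/3.158+100); C=onz('wd2',bore,.108); print('C',C)
print('cyl base',onz('wd2',(293,130),.01), 'tri cyl',proj('wd',[[.70,-.2,0]]))
o=[]
for u in ((205,300),(552,297),(379,120),(379,475)): 
    oo,d=ray('wd2',(u[0]/3.156+130,u[1]/3.158+100)); z=drive()[2]; p=oo+d*((C-oo)@z)/(d@z); o.append(p)
o=np.array(o); print('collar edges diam',np.linalg.norm(o[0]-o[1]),np.linalg.norm(o[2]-o[3]),(o.mean(0)-C).round(4))
x,y,z=drive(); a=np.radians(50.5)
for k in range(4):
    v=-y*np.cos(a+k*np.pi/2)-x*np.sin(a+k*np.pi/2)
    zt=-z; j=arm.ik(C+z*(.032),rv(zt,v)); j2=arm.ik(C+z*(.032+.06),rv(zt,v)); print(k,v.round(3),j,j2 is not None)
yy=-np.array([np.cos(np.radians(81.2)),np.sin(np.radians(81.2)),0])
print(arm.ik([.5695,.139,.068],rv([0,0,-1],yy)),arm.ik([.5695,.139,.068],rv([0,0,-1],-yy)))
E
```

```text
C [ 0.59650533 -0.17188111  0.108     ]
cyl base [ 0.7391998  -0.18881104  0.01      ] tri cyl [[268.73065466 119.53082029]]
collar edges diam 0.07684029150619606 0.07856901849316278 [-0.0002  0.     -0.0001]
0 [-0.517 -0.781 -0.35 ] [-0.60350364  0.05203474  1.81601433  0.41797441  0.98894096  1.42686221] True
1 [-0.734  0.615 -0.289] None False
2 [0.517 0.781 0.35 ] [-0.60350364  0.05203474  1.81601433  0.41797441  0.98894096 -1.71473044] True
3 [ 0.734 -0.615  0.289] [-0.60350364  0.05203474  1.81601433  0.41797441  0.98894096 -0.14393411] True
[ 1.08006259e-01  2.79684358e-01  1.62244713e+00 -8.88178420e-16
  1.23946117e+00  1.83239156e+00] [ 1.08006259e-01  2.79684358e-01  1.62244713e+00 -4.44089210e-16
  1.23946117e+00 -1.30920109e+00]
```

```bash
python3 - <<'E'
from h import *
yy=-np.array([np.cos(np.radians(81.2)),np.sin(np.radians(81.2)),0]); r=rv([0,0,-1],yy)
# retreat along drive axis then over
s=arm.state(); arm.movel(s['ee_pos']+np.array([-.02,0,.12]),rate=.25)
arm.move_ptp([.5695,.139,.2],r)
arm.movel([.5695,.139,.068],rate=.15,f_stop=8)
s=arm.state();print(s['time'],s['ee_pos'])
arm.move_gripper(0,70); s=arm.state(); print(s['time'],s['gripper_width'],s['ee_pos'],s['contact_force'])
f0=s['contact_force']
arm.movel([.5695,.139,.21],rate=.12); s=arm.state(); print(s['time'],s['gripper_width'],s['contact_force'],s['wrist_torque'])
for n in('scene','wrist'): snap(n,n+'1')
a=cv2.imread('pics/scene1.png')[90:270,140:310];b=cv2.imread('pics/wrist1.png')
cv2.imwrite('pics/c4.png',np.hstack([cv2.resize(a,(363,384)),cv2.resize(b,(430,384))]))
E
```

```text
7.4667 [0.57001961 0.13893903 0.06900609]
8.1083 0.015026889866150233 [0.56955945 0.13900581 0.0681656 ] [-0.02703395 -1.26657511  2.69973142]
9.4417 0.015097860612446065 [ 0.02948989  0.46831042 -1.20387043] [-0.00108658  0.00899605 -0.04893849]
```

View pics/c4.png

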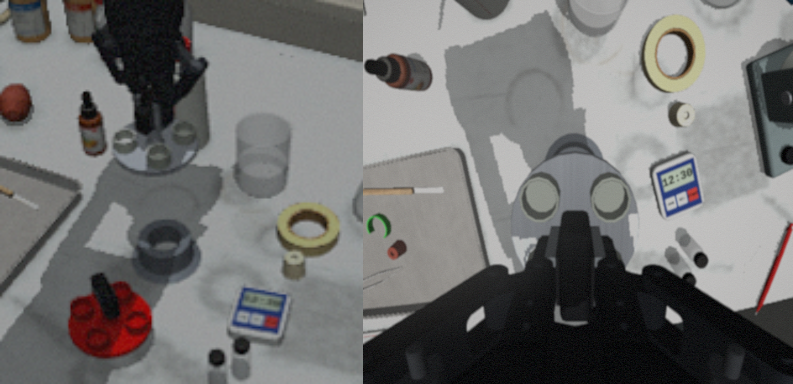

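The head is held and hangs clear of the empty stand. I'll check its offset and tilt in the hand from the cups in the wrist view.

```bash
python3 - <<'E'
from h import *
s=arm.state();Rt=R.from_rotvec(s['eef_rot']).as_matrix();p=s['ee_pos']
L=np.array([[.0226,-.0226,.009],[.0226,.0226,.009],[.022,0,-.034],[.046,0,.024]])
print(proj('wrist1',p+L@Rt.T), p)
im=cv2.imread('pics/wrist1.png'); 
for q in proj('wrist1',p+L@Rt.T): cv2.circle(im,tuple(int(round(v*1)) for v in q),1,(0,0,255),-1)
cv2.imwrite('pics/c5.png',cv2.resize(im[120:300,310:450],(466,600),interpolation=2))
E
```

```text
[[207.26028042 196.40439656]
 [293.97785108 196.37843077]
 [250.13281966 228.8125063 ]
 [250.67165996 147.89812443]] [0.56930592 0.1389645  0.20927507]
```

View pics/c5.png

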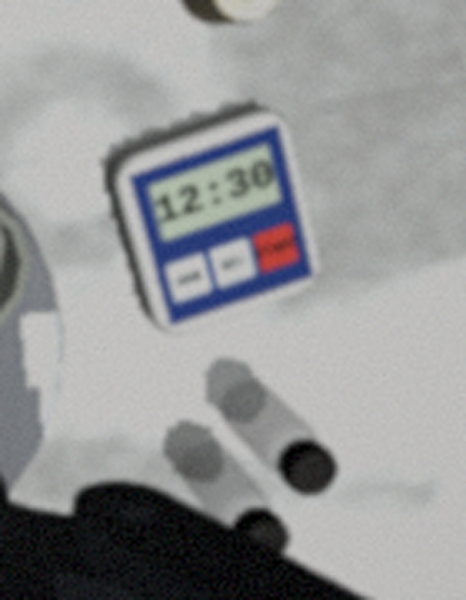

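That crop missed the head and shows only the timer and vials. I'll crop again.

```bash
python3 - <<'E'
from h import *
im=cv2.imread('pics/wrist1.png'); k=4
im=cv2.resize(im,None,fx=k,fy=k,interpolation=2)
for q in [(207.26,196.4),(293.98,196.38),(250.1,228.8),(250.7,147.9)]: cv2.circle(im,(int(k*(q[0]+.5)),int(k*(q[1]+.5))),3,(0,0,255),-1)
cv2.imwrite('pics/c6.png',im[k*130:k*270,k*170:k*330])
E
```

```text
(no output)
```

View pics/c6.png

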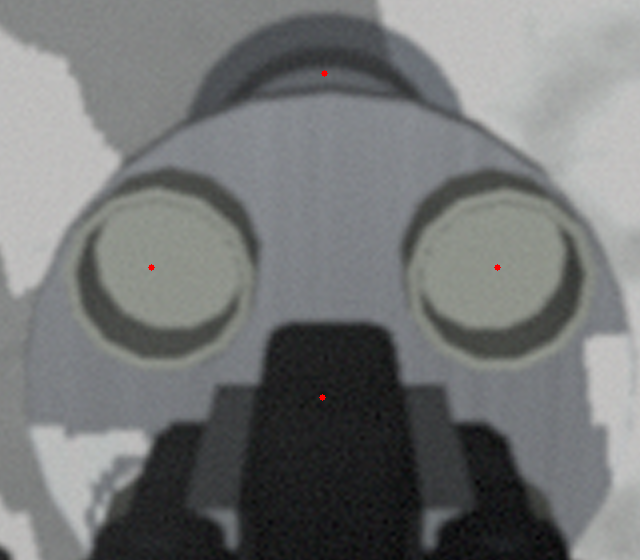

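```bash
python3 - <<'E'
from h import *
from scipy.optimize import least_squares
s=arm.state();Rt=R.from_rotvec(s['eef_rot']).as_matrix();p=s['ee_pos']
obs=np.array([(163,275),(500,275),(330,93)])/4+np.array([170,130])-.5
# barbottom front edge
bb=np.array([(330,325)])/4+np.array([170,130])-.5
L=np.array([[.0226,-.0226,.009],[.0226,.0226,.009],[.046,0,.024],[.022,0,-.004]]); O=np.vstack([obs,bb])
for w in ([1,1,0,0],[1,1,1,1]):
  f=lambda d:((proj('wrist1',p+(L+d)@Rt.T)-O)*np.array(w)[:,None]).ravel()
  q=least_squares(f,[0,0,0]); print(q.x, q.fun.reshape(-1,2).round(1).tolist())
E
```

```text
[-0.00223174  0.00092385  0.00416539] [[-0.0, 0.0], [-0.0, -0.0], [0.0, -0.0], [0.0, -0.0]]
[-0.00295342  0.00082115  0.00383715] [[-0.2, 1.5], [-0.2, 1.5], [0.2, -0.4], [0.2, -2.3]]
```

```bash
cat >> h.py <<'E'
C=np.array([.5965,-.1719,.108]); OFF=np.array([-.0015,.0005,.034])
DX,DY,DZ=drive()
def pose(h,rot=0,dx=0,dy=0,a=50.5):
    a=np.radians(a+rot); v=-DY*np.cos(a)-DX*np.sin(a)
    r=rv(-DZ,v); seat=C+DZ*h+DX*dx+DY*dy
    return seat-R.from_rotvec(r).as_matrix()@OFF, r
def rel():
    s=arm.state(); M=R.from_rotvec(s['eef_rot']).as_matrix(); d=s['ee_pos']+M@OFF-C
    B=np.column_stack([DX,DY,DZ]); return (d@B*1000).round(2), (s['contact_force']@B).round(1),(s['wrist_torque']@B).round(2), round(s['time'],2)
E
python3 - <<'E'
from h import *
p,r=pose(.055); print(p,arm.ik(p,r))
q=arm.state()['ee_pos']; 
arm.move_ptp(p,r); print(rel())
for n in('scene','top','wrist'): snap(n,n+'2')
a=cv2.imread('pics/scene2.png')[90:290,260:430];b=cv2.imread('pics/top2.png')[120:230,280:400]
cv2.imwrite('pics/c7.png',np.hstack([cv2.resize(a,(400,470),interpolation=2),cv2.resize(b,(400,366),interpolation=2)[:470] if 0 else cv2.copyMakeBorder(cv2.resize(b,(400,366),interpolation=2),0,104,0,0,0)]))
E
```

```text
[ 0.55861196 -0.18203531  0.1879079 ] [-0.6444311  -0.02984649  1.78890496  0.40401265  1.10472137  1.43505859]
(array([ 0.49,  0.7 , 54.88]), array([ 0.2,  0.7, -1.1]), array([ 0.03,  0.37, -0.03]), 10.78)
```

View pics/c7.png

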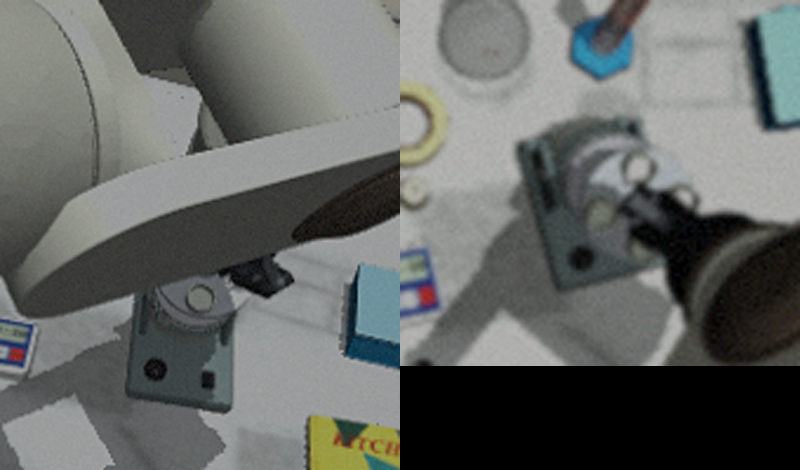

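View pics/wrist2.png

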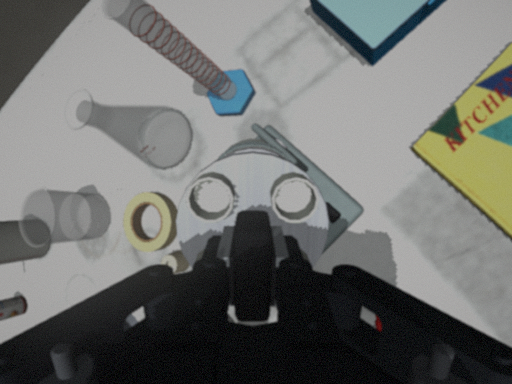

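```bash
python3 - <<'E'
from h import *
print(arm.movel(pose(.03)[0],rate=.05,f_stop=6),rel())
print(arm.movel(pose(.005)[0],rate=.02,f_stop=6),rel())
E
```

```text
False (array([-0.000e+00,  1.000e-02,  2.993e+01]), array([-0.4,  0.6, -1.7]), array([-0.02,  0.26, -0.02]), 11.57)
False (array([ 0.06, -0.03,  5.11]), array([ 0. , -0.3, -1. ]), array([-0.04,  0.31,  0.  ]), 12.97)
```

```bash
python3 - <<'E'
from h import *
print(arm.movel(pose(-.006)[0],rate=.012,f_stop=6),rel())
for n in('top','wrist'): snap(n,n+'3')
a=cv2.imread('pics/wrist3.png')[120:270,150:390];b=cv2.imread('pics/top3.png')[120:230,280:400]
cv2.imwrite('pics/c8.png',np.vstack([cv2.resize(a,(480,300),interpolation=2),cv2.resize(b[30:98],(480,272),interpolation=2)]))
E
```

```text
True (array([ 0.  ,  0.09, -1.82]), array([-0.6,  2.6,  8.1]), array([ 0.09,  0.31, -0.07]), 13.59)
```

View pics/c8.png

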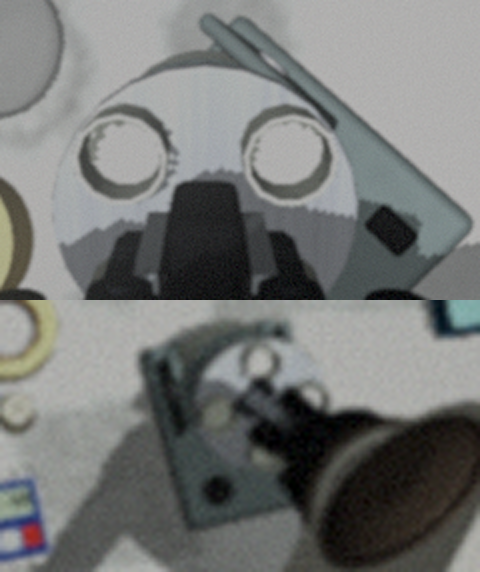

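```bash
python3 - <<'E'
from h import *
arm.move_gripper(.06); print(rel())
print(arm.movel(pose(.09)[0],rate=.08),rel())
T=np.load('TC.npy'); Tc=np.eye(4); Tc[:3,:3]=np.column_stack([-DY,-DX,-DZ]); Tc[:3,3]=C+DZ*.28
q=Tc@np.linalg.inv(T)
arm.move_ptp(q[:3,3],R.from_matrix(q[:3,:3]).as_rotvec()); print(rel())
for n in('scene','wrist'): snap(n,n+'4')
a=cv2.imread('pics/scene4.png')[130:300,150:400];b=cv2.imread('pics/wrist4.png')[100:290,130:380]
cv2.imwrite('pics/c9.png',np.hstack([cv2.resize(x,(400,300),interpolation=2) for x in(a,b)]))
E
```

```text
(array([-0.6 ,  0.38, -2.31]), array([0.7, 0.2, 0.3]), array([0.01, 0.21, 0.02]), 14.19)
False (array([-0.31,  0.19, 89.48]), array([-0.2, -0.3,  0.3]), array([0.05, 0.23, 0.01]), 15.49)
(array([-18.79,  -1.32,  92.87]), array([ 0.3, -0.6,  0.4]), array([ 0.03,  0.28, -0.02]), 16.68)
```

View pics/c9.png

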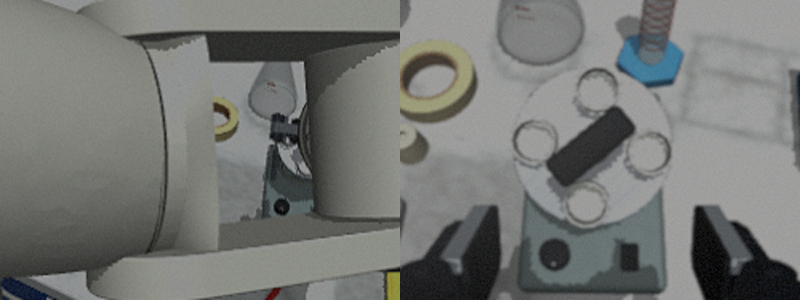

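The head stays centred when released. I'll move the arm away to check from the scene and top cameras that it sits flush.

```bash
python3 - <<'E'
from h import *
s=arm.state(); arm.movel(s['ee_pos']+np.array([-.06,0,.10]),rate=.2)
arm.move_joints([1.135,0.15,1.437,0,1.554,-0.134]); print(arm.state()['time'],arm.state()['contact_force'])
for n in('scene','top'): snap(n,n+'5')
# seat expected at home(0) vs stuck (12mm): outline of the disc top rim
a=[DX,DY]; t=np.linspace(0,2*np.pi,40)
im=cv2.resize(cv2.imread('pics/scene5.png'),None,fx=5,fy=5,interpolation=2); raw=im.copy()
for h,col in((.008,(0,0,255)),(.020,(255,0,0))):
    q=proj('scene5',C+DZ*h+.046*(np.outer(np.cos(t),DX)+np.outer(np.sin(t),DY)))
    for u in q: cv2.circle(im,tuple(((u+.5)*5).astype(int)),2,col,-1)
x0,y0=295*5,165*5
cv2.imwrite('pics/d1.png',np.hstack([v[y0:y0+560,x0:x0+400] for v in(raw,im)])); cv2.imwrite('pics/d2.png',cv2.resize(cv2.imread('pics/top5.png')[130:260,190:400],(800,495)))
E
```

```text
20.475 [-0.15414354  0.55852455 -0.10879   ]
```

View pics/d1.png

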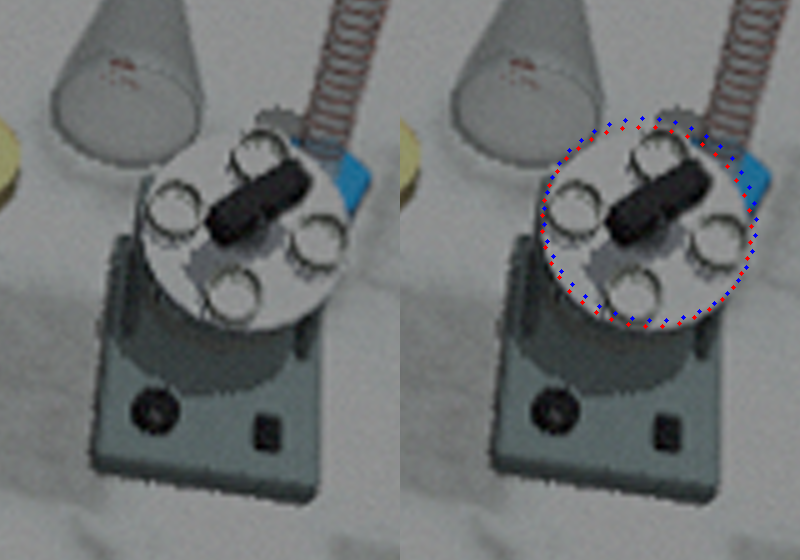

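View pics/d2.png

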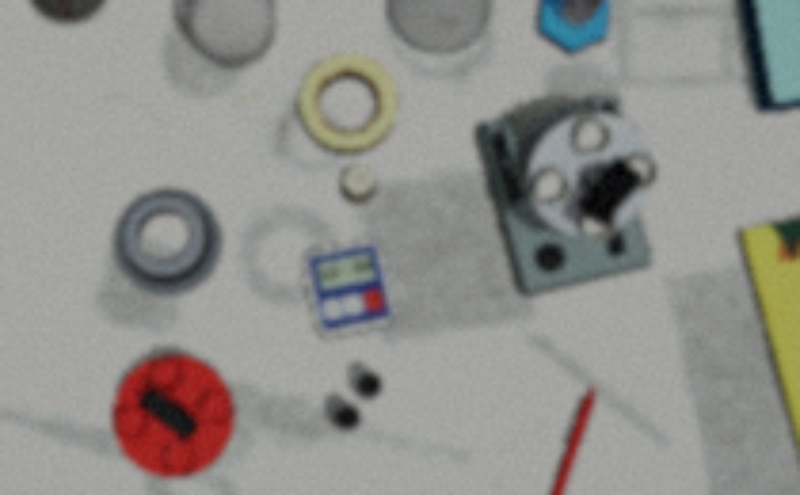

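The disc's outline follows the "home" prediction (red), not the 12 mm raised one (blue). The bystanders look unmoved. Handing in.

```bash
python3 - <<'E'
from h import *
arm.hold(.3); arm.sign_off()
E
```

```text
the job is handed in; nothing more can be done
```

I took the aluminium vial head off its stand, fitted it to the leaning drive, let go of it there and handed the job in at about 21 s of robot time.

- **Insertion:** I measured the socket's angle in a wrist picture taken along the drive axis and turned the head to match beforehand. The square slid in with no force rise at the 12 mm level, so turning it little by little was not needed. The arm stopped on a light contact of about 8 N at the collar. I did not test the fit by twisting.
- **Last checks:** After release, the pictures show the head centred on the collar. Its rim matches the outline predicted for fully home, not the one raised by 12 mm. The listed bystanders in view and the red look-alike look unmoved. The dropper bottle was outside the last close-up, though the arm did not go near it. The arm is clear of everything.
- **Disagreement:** The in-hand picture put the head about 2–3 mm along the bar and 4 mm lower than the nominal grasp. I applied roughly half of that. Contact then came 1.8 mm below the predicted flush height, which is within the calibration error.

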